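# File the end of a printed bracket in the vise

### The job

Pick up the file by its handle and dress the top edge of the bracket held in the vise with two full strokes, toe to heel: keep the file level, push it away across the jaws (from the screw side towards the fixed jaw) with light pressure, and lift it clear of the edge after each one before bringing it back, never dragging it back over the work. Then lay the file down flat on the rubber mat, wholly on it, and leave the other things on the table where they are.

Things in the scene. Friction and masses are not known exactly. Their poses are not given: they have to be found in the camera images.
- file: Loose flat hand file, 200 mm, 0.17 kg, lying on the bare table beside the vise, blade away from the robot. Origin: mid length, on its underside; x along it to the blade's toe, z up. Wooden handle (flat sides, 26 mm wide, 22 high) at x = -100 to -25 mm, then a short ferrule, then the steel blade (25 mm wide, 5 mm thick) at x = -16 to +100 mm. Handle and blade undersides are level (z = 0).
- file_grip (a point): Good place to grip the file: middle of the handle's height, 45 mm behind the file's origin (closing across the 26 mm width).
- file_tip (a point): Toe of the blade, on its underside: file x = +100 mm.
- file_butt (a point): Rear end of the handle, on the file's underside: file x = -100 mm.
- vise: Grey bench vise, 78 mm wide jaws, fixed on a 270 x 190 mm board. Origin on the table under the bracket; x points across the jaws from the moving jaw (screw, tommy bar; robot side) to the fixed jaw: the forward stroke direction; y along the jaws. Jaw tops at z = 117 mm, from x = -40 to +44 mm; the rest is lower. Screw and tommy bar reach x = -147 mm, up to z = 71 mm.
- edge (a point): Middle of the edge to be filed: the top of the tongue of a white printed nylon T-bracket, clamped in the vise by its foot. The flat tongue, 3 mm thick (along vise x) and 24 mm wide (along vise y), stands 45 mm above the jaws; its top edge is 162 mm above the table, straight above the vise's origin. Axes as the vise's.
- bracket (a joint): Springy bend of the bracket's tongue at the jaw line, rad: 0 upright, positive when the edge is pushed in the forward (vise +x) direction, negative when pulled back; about 1 N at the edge bends it 1 mm (0.022 rad). Friction of the file on it is about 0.6.
- mat: Black rubber mat, 280 mm (x) by 150 mm (y), 4 mm thick, lying on the other side of the vise from the file's start, fixed. Origin at the centre of its underside.
- spool: Bystander: filament spool, 200 mm across and 64 mm high, lying flat. Origin at the centre of its underside.
- bottle: Bystander: white bottle 60 mm across and 130 mm high. Origin at the centre of its underside.
- print: Bystander: orange printed angle bracket, 70 x 50 mm, 51 mm high. Origin at the centre of its underside.
Things that resemble listed ones, but are neither listed nor needed, are in the scene too. What is meant by the file is not blue or purple, and is the larger of those in its own colour.

How it is judged:
By the outcome, as a careful person would: the job done as asked, in the order asked, and still so for the second after the job is handed in, with the robot touching nothing.
It also fails if it takes over 54 s, if anything falls off the work surface, if the arm or the gripper's body presses on something with over 40 N, if the wrist force passes 120 N, or if a joint passes its speed limit or range.

### The arm

A 7-joint arm with a two-finger parallel gripper is mounted at the origin on the work surface. World frame = base frame: x ahead of the robot, y to its left, z up, the work surface at z = 0. Lengths are in m, angles in degrees, forces in N, time in s.
With the tool pointing down it reaches from about 0.35 to 0.9 m from the base axis. Payload 7.2 kg.
Tool frame: the origin (TCP) lies midway between the tips of the shut fingers; the grasp point (between the pads) lies 19 mm behind it; x points along the fingers, z is the direction in which the jaws open and shut, and the axes are right-handed (so a half turn about x gives the same grasp; the last joint's range is limited). The gripper opens to 88 mm and grips with 3 to 60 N. Pads are 20 mm wide; open, the fingers measure 115 mm over their backs; the gripper's body (75 mm by 178 mm) begins 61 mm behind the grasp point.
Start: joints at [-68.881, 23.554, -0.728, 91.456, 0.321, 64.991, -4.71], TCP at [0.264, 0.566, 0.223] pointing down, gripper open.
Joint ranges: [-169.25, 169.25], [-16.82, 113.86], [-84.01, 82.57], [7.8, 145.47], [-59.2, 239.2], [7.22, 106.19], [-163.78, 163.78]. Speed limits (degrees/s): [136.94, 136.94, 172.46, 172.46, 180, 180, 180].

### API

Orientations are given as [roll, pitch, yaw] about the fixed x, y, z axes, in that order (R = Rz(yaw) Ry(pitch) Rx(roll)).
In Python, from cell import arm gives the robot as it stands. The module is installed in compiled form; this text tells all that it offers.
- The arm moves only by the tool carry_out, never from a script. Its argument "moves" is a list that holds one entry, the list of rows, each a list of 7 numbers: the closure, from 0 (fully open) to 1 (shut), then the shift along the world's x, y, z in mm, then the turn, a rotation vector about the world's x, y, z in rad. In form: [[[fingers, tx, ty, tz, wx, wy, wz], ...]]. A call has 1 to 5 rows; each row is the pose to reach, as a shift and turn from the pose measured when the call began; what a row does not reach only later rows make up. A row lasts 1/12 s, in which the tool goes at most 41.7 mm and 7.16 degrees, less where a joint would pass 70% of its speed; a pose out of reach is approached as far as the arm can. A call with a gripper value outside its range is refused whole. The fingers move at their own pace and stop on an object; "force" is the grip in N (left out, the last holds). Time passes only in rows, so rows that repeat a pose let the fingers close. It gives the time, the measured TCP pose, the force and the opening at its end, in the units of the state.
- arm.observe(): the state, without advancing time (a new reading comes with each control period).
- arm.capture(name): name is "scene" or "top" or "wrist"; returns a dict with "img" (480x640x3 uint8, red, green, blue), "K" (3x3 intrinsics, pixels), "distortion" ([k1, k2, p1, p2, k3] as OpenCV has them; the pictures are not rectified), "R" (3x3) and "t" (3): a world point X has camera coordinates R X + t; the wrist camera has in their place "T_tool_cam" (4x4, takes a point from camera to tool coordinates, whose origin is the TCP and whose axes are the tool frame's). Camera axes: x right, y down, z forward; pixel columns grow to the right and rows downward; lengths in m; the calibration is good to about 2 mm. A picture is of the moment at which its call begins: read the wrist's pose just before it. There is no depth.
- arm.job_done(): hands the job in, once; it reports no verdict.
The state is a dict: "time": time; "q": joint angles; "dq": joint speeds; "joint_torque": joint torques, N m; "position": TCP position; "ee_rot": TCP orientation; "ft_force": force on the tool from outside, world axes, zero at the start; "ft_torque": the same for the moment, N m; "finger_gap": opening from 0.0 (shut) to 1.0 (fully open).
Only numpy, scipy, OpenCV 4.12 (cv2) and the standard library are available. Lean on these libraries where they do the work, as an engineer would, in place of code of your own. Each camera call takes 0.05 s, during which the arm holds its last target.

## Working session

There is one attempt and no reset: what is moved stays moved. The work goes in short steps, Python scripts to look and compute and a tool call to move; the robot and the scene stay as the last step left them, time stands still between calls to the robot, and variables do not carry over. Pictures are saved under pics/ and viewed, and the job is handed in when it is done.

Besides the shell and the picture viewer there is one more tool, called by a JSON object that holds its "api" and its "payload", one argument or row to a line. carry_out: Moves the arm, as the interface text tells. Its arguments: {"type":"object","properties":{"moves":{"type":"array","items":{"type":"array","items":{"type":"array","items":{"type":"number"}}}},"force":{"type":"number"}},"required":["moves"]}

```bash
mkdir -p pics; ls; python3 - <<'E'
from cell import arm
import cv2,numpy as np,pickle
s=arm.observe();print(s)
for n in ["scene","top","wrist"]:
    c=arm.capture(n);cv2.imwrite(f"pics/{n}0.png",c["img"][:,:,::-1]);pickle.dump(c,open(f"{n}0.pkl","wb"))
    print(n,c["K"].round(1).tolist(),c["distortion"],[c[k].round(4).tolist() for k in c if k in("R","t","T_tool_cam")])
print(arm.observe()["time"])
E
```

```text
pics
{'time': 0.0, 'q': array([-68.87809676,  23.60209646,  -0.7282199 ,  91.50456754,
         0.32071739,  64.99121387,  -4.71057553]), 'dq': array([ 0.00410705,  0.01661965, -0.07676161, -0.02344626, -0.01674645,
       -0.02114389, -0.00307041]), 'joint_torque': array([-1.38814194e-04, -5.87942004e+01,  6.42001368e-01, -2.91087216e+01,
       -5.37928334e-02,  1.79320847e-02,  1.17162035e-04]), 'position': array([0.26424677, 0.5658143 , 0.22178279]), 'ee_rot': array([-175.9706958 ,   89.90416081, -110.99979223]), 'ft_force': array([0.06952413, 0.00293579, 0.76365438]), 'ft_torque': array([-0.02106674, -0.007362  ,  0.00325748]), 'finger_gap': 0.9987841647595934}
scene [[453.8, 0.0, 314.2], [0.0, 453.8, 243.6], [0.0, 0.0, 1.0]] [-0.1021508  0.         0.         0.         0.       ] [[[-0.731, 0.6823, 0.0066], [0.4538, 0.4933, -0.7421], [-0.5096, -0.5395, -0.6703]], [0.394, -0.1466, 1.6809]]
top [[522.4, 0.0, 321.5], [0.0, 522.4, 236.5], [0.0, 0.0, 1.0]] [0.01178779 0.         0.         0.         0.        ] [[[0.0137, -0.9999, 0.0076], [-0.9933, -0.0145, -0.1149], [0.115, -0.006, -0.9933]], [-0.0232, 0.5189, 1.3422]]
wrist [[382.8, 0.0, 318.9], [0.0, 382.8, 241.8], [0.0, 0.0, 1.0]] [-0.06428062  0.          0.          0.          0.        ] [[[-0.0005, -0.2689, 0.9632, -0.1628], [-0.0003, -0.9632, -0.2689, 0.0748], [1.0, -0.0004, 0.0003, -0.001], [0.0, 0.0, 0.0, 1.0]]]
0.15
```

View pics/scene0.png

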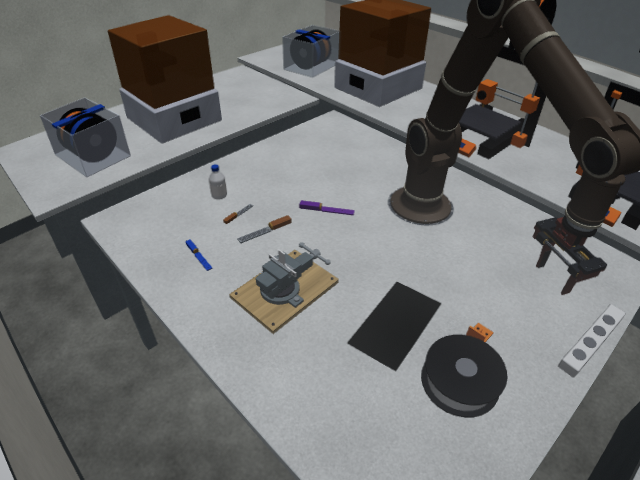

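View pics/top0.png

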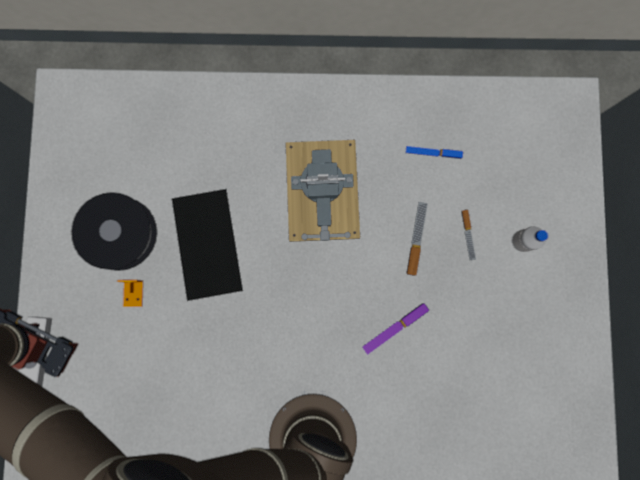

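View pics/wrist0.png

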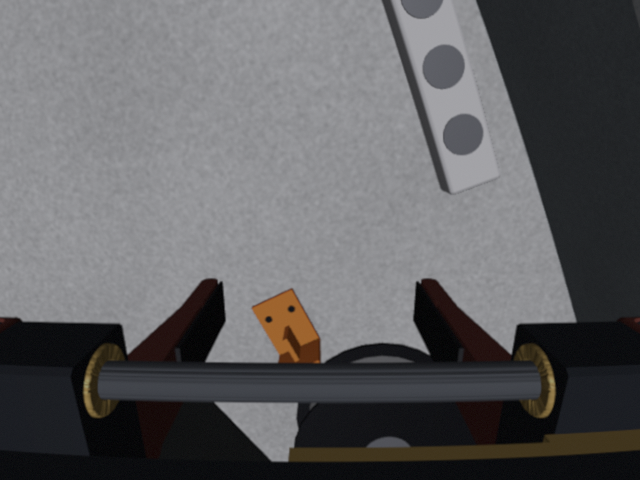

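File candidates in the top image are brown large (417,238), brown small (468,234), blue (434,153) and purple (397,328). By the description I choose the large brown one, with its handle end at (412,273) and toe at (421,203). I'll check it in a close crop.

```bash
python3 - <<'E'
import cv2
im=cv2.imread("pics/top0.png")
cv2.imwrite("pics/topfile.png",cv2.resize(im[190:290,380:490],None,fx=6,fy=6,interpolation=cv2.INTER_CUBIC))
cv2.imwrite("pics/topvise.png",cv2.resize(im[130:250,275:375],None,fx=5,fy=5,interpolation=cv2.INTER_CUBIC))
im=cv2.imread("pics/scene0.png")
cv2.imwrite("pics/scvise.png",cv2.resize(im[230:335,225:345],None,fx=6,fy=5.5,interpolation=cv2.INTER_CUBIC))
E
```

```text
(no output)
```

View pics/topfile.png

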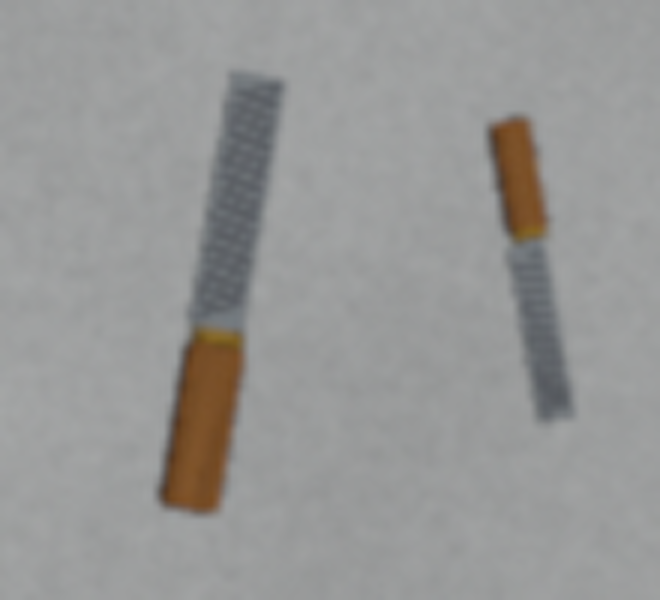

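View pics/topvise.png

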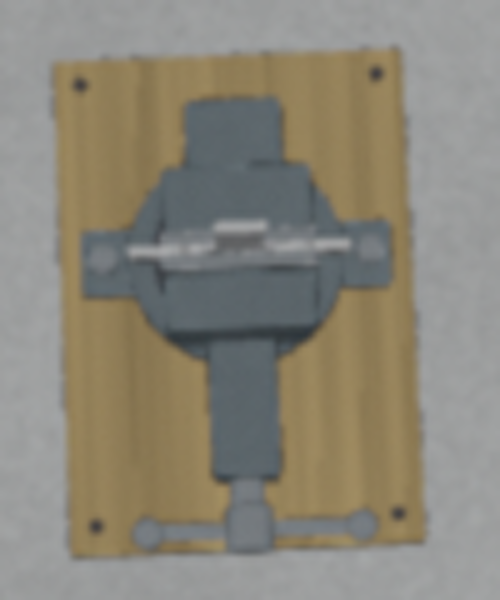

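View pics/scvise.png

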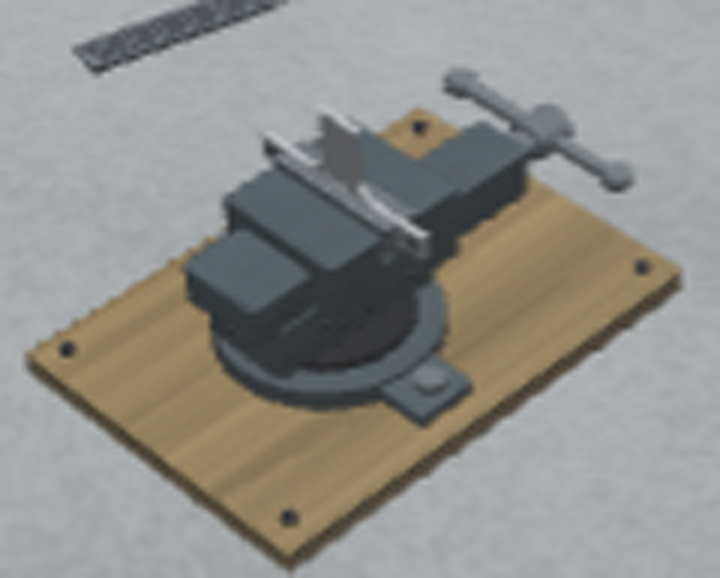

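```bash
cat > h.py <<'E'
import cv2,numpy as np,pickle
def p2w(c,uv,z):
    uv=np.array(uv,float).reshape(-1,1,2)
    n=cv2.undistortPoints(uv,c["K"],c["distortion"]).reshape(-1,2)
    d=np.c_[n,np.ones(len(n))]@c["R"]; o=-c["R"].T@c["t"]
    return o+d*((z-o[2])/d[:,2])[:,None]
def w2p(c,X):
    return cv2.projectPoints(np.array(X,float).reshape(-1,1,3),cv2.Rodrigues(c["R"])[0],c["t"],c["K"],c["distortion"])[0].reshape(-1,2)
def cr(pts,s,o): return (np.array(pts,float)+.5)/s-.5+np.array(o)
def wc(c,obs):
    from scipy.spatial.transform import Rotation as Ro
    T=np.eye(4);T[:3,:3]=Ro.from_euler("xyz",obs["ee_rot"],degrees=True).as_matrix();T[:3,3]=obs["position"]
    W=T@c["T_tool_cam"]; d=dict(c); d["R"]=W[:3,:3].T; d["t"]=-d["R"]@W[:3,3]; return d
E
python3 - <<'E'
from h import *
c=pickle.load(open("top0.pkl","rb"))
print("file toe",p2w(c,cr([(235,71),(284,82)],6,(380,190)),.005).round(4).tolist())
print("file butt top",p2w(c,cr([(163,503),(217,512)],6,(380,190)),.022).round(4).tolist())
print("ferrule/blade",p2w(c,cr([(192,322),(243,330)],6,(380,190)),.005).round(4).tolist())
print("edge",p2w(c,cr([(214,226),(268,226)],5,(275,130)),.162).round(4).tolist())
b=p2w(c,cr([(53,62),(398,47),(424,541),(72,556)],5,(275,130)),.018);print("board",b.round(4).tolist(),b.mean(0), np.linalg.norm(np.roll(b,-1,0)-b,axis=1))
m=p2w(c,[(172,199),(226,190),(243,290),(187,300)],.004);print("mat",m.round(4).tolist(),m.mean(0),np.linalg.norm(np.roll(m,-1,0)-m,axis=1))
s=pickle.load(open("scene0.pkl","rb"))
e=cr([(320,108),(362,138)],1,(0,0)); e=np.c_[(e[:,0]+.5)/6-.5+225,(e[:,1]+.5)/5.5-.5+230]
print("edge scene",p2w(s,e,.162).round(4).tolist())
t=[[(75+.5)/6-.5+225,(50+.5)/5.5-.5+230],[(97+.5)/6-.5+225,(72+.5)/5.5-.5+230]];print("toe scene",p2w(s,t,.005).round(4).tolist())
print(p2w(s,[(348,327),(400,282),(441,303),(393,368)],.004).round(3).tolist())
E
```

```text
file toe [[0.6213, -0.277, 0.005], [0.6166, -0.299, 0.005]]
file butt top [[0.426, -0.2408, 0.022], [0.4224, -0.2644, 0.022]]
ferrule/blade [[0.5075, -0.257, 0.005], [0.5043, -0.2797, 0.005]]
edge [[0.6532, -0.0031, 0.162], [0.6536, -0.0291, 0.162]]
board [[0.7764, 0.0858, 0.018], [0.7878, -0.1008, 0.018], [0.5186, -0.1164, 0.018], [0.5079, 0.07, 0.018]] [ 0.64768713 -0.0153302   0.018     ] [0.18693291 0.26956423 0.18663511 0.26894527]
mat [[0.618, 0.3877, 0.004], [0.6449, 0.2436, 0.004], [0.377, 0.1895, 0.004], [0.3488, 0.3358, 0.004]] [0.49716133 0.28912008 0.004     ] [0.14657306 0.27329385 0.14898322 0.27406789]
edge scene [[0.6522, -0.0274, 0.162], [0.6522, 0.0025, 0.162]]
toe scene [[0.6174, -0.2965, 0.005], [0.6202, -0.2718, 0.005]]
[[0.609, 0.212, 0.004], [0.369, 0.202, 0.004], [0.346, 0.339, 0.004], [0.619, 0.383, 0.004]]
```

```bash
cat >> h.py <<'E'
from scipy.spatial.transform import Rotation as Ro
def goal(obs,pos,yaw_z,ret=False):
    """tool down with tool z at heading yaw_z(deg); give shift mm and rotvec from current"""
    R0=Ro.from_euler("xyz",obs["ee_rot"],degrees=True)
    z=np.array([np.cos(np.radians(yaw_z)),np.sin(np.radians(yaw_z)),0]);x=np.array([0,0,-1.]);y=np.cross(z,x)
    R1=Ro.from_matrix(np.c_[x,y,z])
    return ((np.array(pos)-obs["position"])*1000).round(1),(R1*R0.inv()).as_rotvec().round(4)
def pose(obs):
    R=Ro.from_euler("xyz",obs["ee_rot"],degrees=True).as_matrix()
    return obs["position"].round(4),R[:,0].round(4),"zhead",np.degrees(np.arctan2(R[1,2],R[0,2])).round(2)
E
python3 - <<'E'
from h import *
from cell import arm
o=arm.observe();print(pose(o))
for h in (79.7,-100.3): print(goal(o,(.477,-.262,.12),h))
E
```

```text
(array([0.2642, 0.566 , 0.222 ]), array([-4.0e-04, -1.1e-03, -1.0e+00]), 'zhead', np.float64(64.98))
(array([ 212.8, -828. , -102. ]), array([ 0.0011, -0.0003,  0.2569]))
(array([ 212.8, -828. , -102. ]), array([-4.0000e-04, -1.6000e-03, -2.8846e+00]))
```

{"api": "carry_out", "payload": {
  "moves": [
    [[0,213,-828,0,0,0,0.257],[0,213,-828,0,0,0,0.257],[0,213,-828,0,0,0,0.257],[0,213,-828,0,0,0,0.257],[0,213,-828,0,0,0,0.257]]
  ],
  "force": 50
}}

```text
time: 0.57
position: [0.3163, 0.3624, 0.2222]
ee_rot: [175.8, 89.9, -104.5]
ft_force: [0.9, -0.4, 0.2]
finger_gap: 1.001
```

{"api": "carry_out", "payload": {
  "moves": [
    [[0,161,-624,0,0,0,0],[0,161,-624,0,0,0,0],[0,161,-624,0,0,0,0],[0,161,-624,0,0,0,0],[0,161,-624,0,0,0,0]]
  ]
}}

```text
time: 0.98
position: [0.3681, 0.1607, 0.2225]
ee_rot: [179.0, 89.9, -101.3]
ft_force: [1.5, -0.3, -0.1]
finger_gap: 0.999
```

{"api": "carry_out", "payload": {
  "moves": [
    [[0,109,-424,0,0,0,0],[0,109,-424,0,0,0,0],[0,109,-424,0,0,0,0],[0,109,-424,0,0,0,0],[0,109,-424,0,0,0,0]]
  ]
}}

```text
time: 1.4
position: [0.4197, -0.0412, 0.2227]
ee_rot: [-131.6, 90.0, -51.9]
ft_force: [0.7, 0.0, -0.6]
finger_gap: 0.999
```

{"api": "carry_out", "payload": {
  "moves": [
    [[0,57,-221,0,0,0,0],[0,57,-221,0,0,0,0],[0,57,-221,0,0,0,0],[0,57,-221,0,0,0,0],[0,57,-221,0,0,0,0]]
  ]
}}

```text
time: 1.82
position: [0.4714, -0.2429, 0.2227]
ee_rot: [-115.0, 89.9, -35.2]
ft_force: [1.2, -0.1, 1.1]
finger_gap: 1.002
```

```bash
python3 - <<'E'
from h import *
from cell import arm
o=arm.observe();print(pose(o),o["q"].round(1))
c=arm.capture("wrist");o2=o
cv2.imwrite("pics/w1.png",c["img"][:,:,::-1]);pickle.dump((c,o),open("w1.pkl","wb"))
d=wc(c,o)
u=np.array([.984,-.179]);g=np.array([.5215,-.270])
P=[[*(g+u*s),z] for s,z in ((.1,.005),(-.016,.005),(-.025,.022),(-.1,.022))]
print(w2p(d,P).round(1).tolist())
E
```

```text
(array([ 0.4714, -0.2429,  0.2227]), array([ 9.e-04, -6.e-04, -1.e+00]), 'zhead', np.float64(79.75)) [ -5.5  15.5  33.9 106.4  -9.8  61.  111.9]
[[303.6, 346.9], [302.4, 248.0], [301.6, 244.2], [300.7, 167.3]]
```

View pics/w1.png

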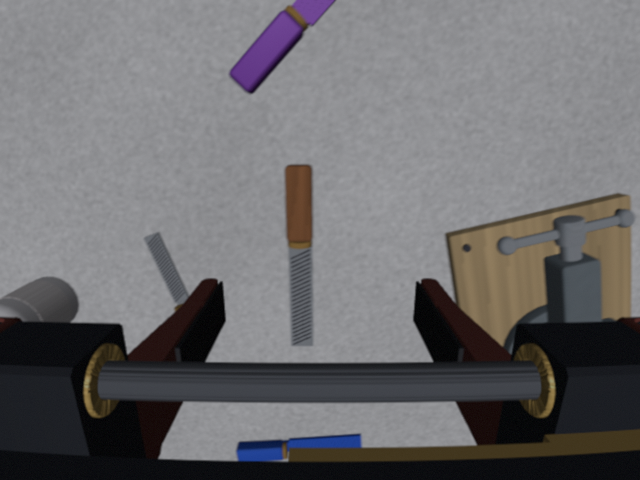

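{"api": "carry_out", "payload": {
  "moves": [
    [[0,5.5,-20,-40,0,0,0],[0,5.5,-20,-80,0,0,0],[0,5.5,-20,-120,0,0,0],[0,5.5,-20,-160,0,0,0],[0,5.5,-20,-180,0,0,0]]
  ]
}}

```text
time: 2.28
position: [0.475, -0.27, 0.0386]
ee_rot: [160.1, 89.7, -120.5]
ft_force: [0.1, -0.1, 0.5]
finger_gap: 1.001
```

```bash
python3 - <<'E'
from h import *
from cell import arm
o=arm.observe();print(pose(o),o["q"].round(1),goal(o,(.477,-.263,.004),79.7))
c=arm.capture("wrist")
cv2.imwrite("pics/w2.png",c["img"][:,:,::-1])
d=wc(c,o)
u=np.array([.984,-.179]);g=np.array([.5215,-.271])
P=[[*(g+u*s),z] for s,z in ((.1,.005),(-.016,.005),(-.025,.022),(-.1,.022))]
print(w2p(d,P).round(1).tolist())
E
```

```text
(array([ 0.475 , -0.27  ,  0.0386]), array([-0.0028, -0.0048, -1.    ]), 'zhead', np.float64(79.39)) [  3.6  31.5  27.5 113.3 -21.5  40.1 123.7] (array([  2. ,   7. , -34.6]), array([ 0.0048, -0.0028,  0.0055]))
[[332.5, 481.9], [333.6, 326.6], [334.8, 326.7], [335.7, 181.6]]
```

View pics/w2.png

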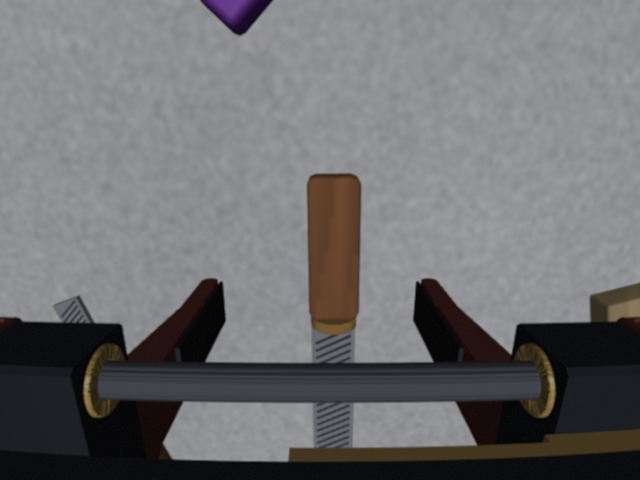

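{"api": "carry_out", "payload": {
  "moves": [
    [[0,2,7,-10,0.005,-0.003,0.005],[0,2,7,-20,0.005,-0.003,0.005],[0,2,7,-28,0.005,-0.003,0.005],[0,2,7,-32,0.005,-0.003,0.005],[0,2,7,-34,0.005,-0.003,0.005]]
  ]
}}

```text
time: 2.75
position: [0.476, -0.2625, 0.0026]
ee_rot: [79.6, 89.8, 159.3]
ft_force: [-0.1, 1.0, -0.1]
finger_gap: 0.996
```

```bash
python3 - <<'E'
from h import *
from cell import arm
o=arm.observe();print(pose(o),goal(o,(.477,-.263,.004),79.7),o["ft_force"])
E
```

```text
(array([ 0.476 , -0.2625,  0.0026]), array([-0.0028,  0.0011, -1.    ]), 'zhead', np.float64(79.7)) (array([ 1. , -0.5,  1.4]), array([-0.0011, -0.0028,  0.    ])) [-0.13880207  0.962673   -0.11404082]
```

{"api": "carry_out", "payload": {
  "moves": [
    [[0.4,1,-0.5,1.4,-0.001,-0.003,0],[0.7,1,-0.5,1.4,-0.001,-0.003,0],[1,1,-0.5,1.4,-0.001,-0.003,0],[1,1,-0.5,1.4,-0.001,-0.003,0],[1,1,-0.5,1.4,-0.001,-0.003,0]]
  ],
  "force": 55
}}

```text
time: 3.17
position: [0.4772, -0.2631, 0.0044]
ee_rot: [-88.8, 90.0, -9.1]
ft_force: [-0.6, -0.0, -0.0]
finger_gap: 0.661
```

{"api": "carry_out", "payload": {
  "moves": [
    [[1,0,0,0,0,0,0],[1,0,0,0,0,0,0],[1,0,0,0,0,0,0]]
  ]
}}

```text
time: 3.42
position: [0.4773, -0.2631, 0.0044]
ee_rot: [-87.6, 89.9, -7.9]
ft_force: [0.5, 0.0, -0.1]
finger_gap: 0.435
```

{"api": "carry_out", "payload": {
  "moves": [
    [[1,0,0,0,0,0,0],[1,0,0,0,0,0,0],[1,0,0,0,0,0,0],[1,0,0,0,0,0,0],[1,0,0,0,0,0,0]]
  ]
}}

```text
time: 3.83
position: [0.4773, -0.263, 0.0045]
ee_rot: [-84.8, 89.9, -5.1]
ft_force: [0.9, -0.4, -0.2]
finger_gap: 0.29
```

```bash
python3 - <<'E'
from h import *
from cell import arm
o=arm.observe();print(pose(o),o["ft_force"],o["ft_torque"],o["finger_gap"])
E
```

```text
(array([ 0.4773, -0.263 ,  0.0045]), array([ 9.e-04, -1.e-04, -1.e+00]), 'zhead', np.float64(79.71)) [ 0.92660801 -0.35851923 -0.21289381] [0.03922902 0.02849108 0.01290471] 0.29004102297616224
```

{"api": "carry_out", "payload": {
  "moves": [
    [[1,0,0,15,0,0,0],[1,0,0,50,0,0,0],[1,0,0,90,0,0,0],[1,0,0,130,0,0,0],[1,0,0,170,0,0,0]]
  ]
}}

```text
time: 4.25
position: [0.4763, -0.2629, 0.1758]
ee_rot: [94.9, 90.0, 174.6]
ft_force: [1.4, 0.2, -2.0]
finger_gap: 0.296
```

{"api": "carry_out", "payload": {
  "moves": [
    [[1,0,5,30,0,0,0.05],[1,8,45,50,0,0,0.1],[1,14,85,50,0,0,0.15],[1,20,125,50,0,0,0.2],[1,26,165,50,0,0,0.238]]
  ]
}}

```text
time: 4.67
position: [0.5021, -0.0963, 0.2263]
ee_rot: [-37.0, 90.0, 56.4]
ft_force: [0.7, -0.6, -2.2]
finger_gap: 0.291
```

```bash
python3 - <<'E'
from h import *
from cell import arm
o=arm.observe();print(pose(o),o["ft_force"],o["ft_torque"],o["finger_gap"],o["q"].round(1));print(goal(o,(.5152,-.0221,.2),93.35))
E
```

```text
(array([ 0.5021, -0.0963,  0.2263]), array([ 2.e-04,  3.e-04, -1.e+00]), 'zhead', np.float64(93.4)) [ 0.74596466 -0.59368918 -2.22627013] [ 0.05847729 -0.00282198  0.00435621] 0.2909241967549917 [-18.3  12.6  28.2 108.3  -6.8  60.7 106.1]
(array([ 13.1,  74.2, -26.3]), array([-0.0003,  0.0002, -0.0009]))
```

{"api": "carry_out", "payload": {
  "moves": [
    [[1,6,35,0,0,0,0],[1,13,70,-8,0,0,0],[1,13,74,-14,0,0,0],[1,13,74,-16,0,0,0],[1,13,74,-16,0,0,0]]
  ]
}}

```text
time: 5.08
position: [0.5143, -0.0228, 0.2095]
ee_rot: [105.5, 89.9, -161.1]
ft_force: [-0.2, 0.2, -1.1]
finger_gap: 0.296
```

```bash
python3 - <<'E'
from h import *
from cell import arm
o=arm.observe();print(pose(o),o["ft_force"],o["ft_torque"],o["finger_gap"],o["q"].round(1));print(goal(o,(.5152,-.0221,.2),93.35))
for n in ["scene","top","wrist"]:
    o=arm.observe();c=arm.capture(n);pickle.dump((c,o),open(f"{n}1.pkl","wb"));cv2.imwrite(f"pics/{n}1.png",c["img"][:,:,::-1])
    if n=="wrist":c=wc(c,o)
    u=np.array([.9983,.0584,0]);G=o["position"]-[0,0,.0045]+.045*u
    P=[G+.1*u,G+.1*u+[0,0,.005],G-.1*u,G-.1*u+[0,0,.022],[.653,-.014,.162]]
    print(n,w2p(c,P).round(1).tolist())
im=cv2.imread("pics/scene1.png");cv2.imwrite("pics/scene1c.png",cv2.resize(im[180:300,200:370],None,fx=4.7,fy=4.7,interpolation=cv2.INTER_CUBIC))
im=cv2.imread("pics/top1.png");cv2.imwrite("pics/top1c.png",cv2.resize(im[130:300,270:370],None,fx=3.5,fy=3.5,interpolation=cv2.INTER_CUBIC))
E
```

```text
(array([ 0.5143, -0.0228,  0.2095]), array([-1.7e-03, -6.0e-04, -1.0e+00]), 'zhead', np.float64(93.42)) [-0.24148994  0.16602176 -1.05912254] [-0.0151877   0.11685881 -0.0105683 ] 0.29602538762128483 [-24.2  14.   25.6 108.8  -7.   58.8  97.8]
(array([ 0.9,  0.7, -9.5]), array([ 0.0006, -0.0017, -0.0013]))
scene [[278.3, 241.0], [278.2, 239.7], [328.5, 208.2], [328.7, 202.2], [280.8, 251.8]]
top [[322.7, 167.9], [322.7, 167.4], [326.6, 253.7], [326.8, 252.9], [321.9, 174.9]]
wrist [[319.9, 521.1], [320.0, 529.0], [319.4, 183.0], [319.5, 190.0], [322.8, 455.8]]
```

View pics/scene1c.png

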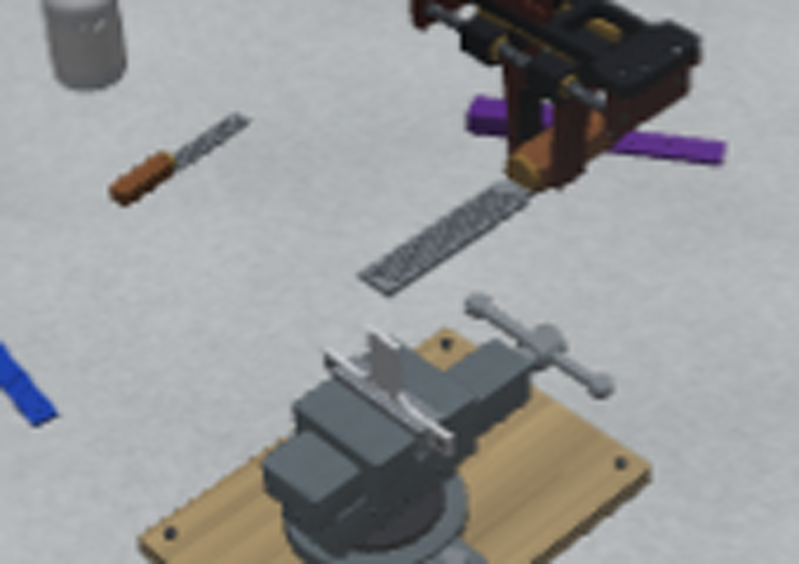

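View pics/wrist1.png

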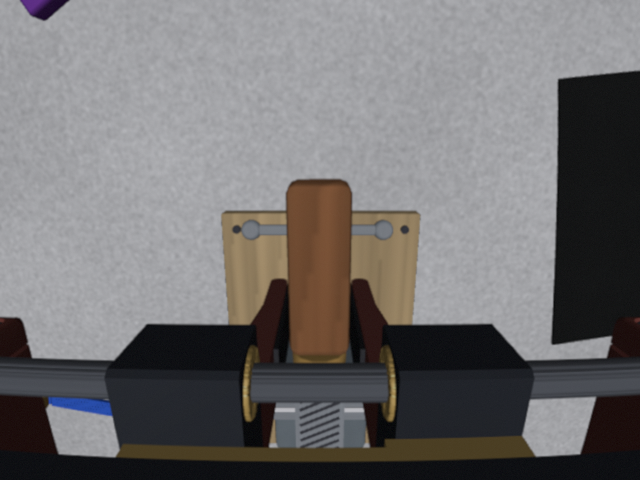

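View pics/top1c.png

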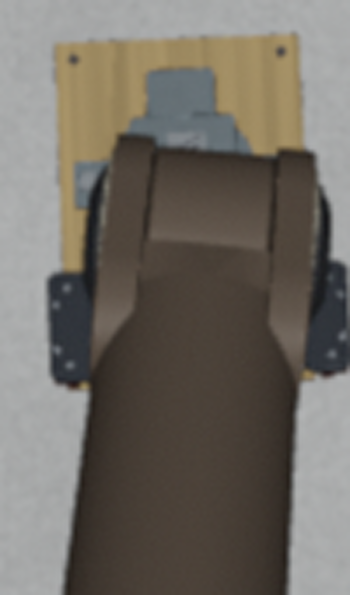

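{"api": "carry_out", "payload": {
  "moves": [
    [[1,6,1,-12,0,-0.002,-0.001],[1,6,1,-22,0,-0.002,-0.001],[1,6,1,-31,0,-0.002,-0.001],[1,6,1,-37,0,-0.002,-0.001],[1,6,1,-38,0,-0.002,-0.001]]
  ]
}}

```text
time: 5.65
position: [0.5199, -0.0236, 0.1712]
ee_rot: [176.8, 90.0, -90.1]
ft_force: [0.0, 0.9, -2.2]
finger_gap: 0.293
```

```bash
cat > look.py <<'E'
from h import *
from cell import arm
import sys
o=arm.observe();print(pose(o),o["time"],o["ft_force"].round(2),o["ft_torque"].round(3),o["finger_gap"])
n=sys.argv[1]
c=arm.capture("scene");im=c["img"][:,:,::-1];cv2.imwrite(f"pics/{n}.png",cv2.resize(im[200:280,240:350],None,fx=7,fy=7,interpolation=cv2.INTER_CUBIC))
o=arm.observe();print(pose(o),o["ft_force"].round(2),o["ft_torque"].round(3))
E
python3 look.py s2
```

```text
(array([ 0.5199, -0.0236,  0.1712]), array([-0.e+00, -6.e-04, -1.e+00]), 'zhead', np.float64(93.15)) 5.65 [ 0.01  0.91 -2.16] [ 0.008  0.085 -0.052] 0.29260602070651237
(array([ 0.5202, -0.0235,  0.1716]), array([ 5.e-04, -5.e-04, -1.e+00]), 'zhead', np.float64(93.16)) [-0.59 -0.45 -1.51] [0.069 0.125 0.02 ]
```

View pics/s2.png

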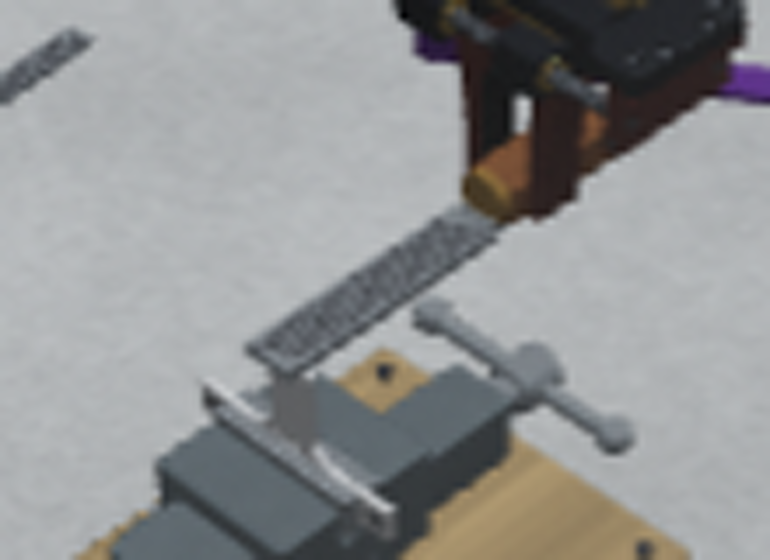

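{"api": "carry_out", "payload": {
  "moves": [
    [[1,0,1.5,-2,0,0,0.003],[1,0,1.5,-3,0,0,0.003],[1,0,1.5,-4,0,0,0.003],[1,0,1.5,-4,0,0,0.003]]
  ]
}}

```text
time: 6.03
position: [0.5203, -0.0219, 0.1677]
ee_rot: [-122.7, 89.9, -29.4]
ft_force: [0.1, 0.1, -1.1]
finger_gap: 0.293
```

```bash
cat > ob.py <<'E'
from h import *
from cell import arm
o=arm.observe();print(pose(o),round(o["time"],2),o["ft_force"].round(2),o["ft_torque"].round(3),o["finger_gap"].round(3))
E=np.array([.653,-.014]);u=np.array([.9983,.0584]);r=o["position"][:2]-E;print("vise x",(r@u*1000).round(1),"lat",(r@[-u[1],u[0]]*1000).round(1))
E
python3 ob.py
```

```text
Traceback (most recent call last):
  File "ob.py", line 3, in <module>
    o=arm.observe();print(pose(o),round(o["time"],2),o["ft_force"].round(2),o["ft_torque"].round(3),o["finger_gap"].round(3))
                                                                                                    ^^^^^^^^^^^^^^^^^^^^^
AttributeError: 'float' object has no attribute 'round'
```

```bash
sed -i 's/o\["finger_gap"\].round(3)/round(o["finger_gap"],3)/' ob.py; python3 ob.py
```

```text
(array([ 0.5203, -0.0219,  0.1677]), array([ 8.e-04, -5.e-04, -1.e+00]), 'zhead', np.float64(93.34)) 6.03 [ 0.06  0.09 -1.06] [ 0.06   0.084 -0.003] 0.293
vise x -132.9 lat -0.2
```

{"api": "carry_out", "payload": {
  "moves": [
    [[1,0,0,-1,0,0,0],[1,0,0,-1,0,0,0],[1,0,0,-1,0,0,0]]
  ]
}}

```text
time: 6.28
position: [0.5203, -0.0219, 0.1668]
ee_rot: [-120.1, 89.9, -26.8]
ft_force: [0.0, -0.2, -3.0]
finger_gap: 0.291
```

```bash
 python3 ob.py
```

```text
(array([ 0.5203, -0.0219,  0.1668]), array([ 9.e-04, -5.e-04, -1.e+00]), 'zhead', np.float64(93.34)) 6.28 [ 0.04 -0.21 -3.04] [0.042 0.096 0.08 ] 0.291
vise x -132.9 lat -0.2
```

Not touching yet; going down in small steps.

{"api": "carry_out", "payload": {
  "moves": [
    [[1,0,0,-1,0,0,0],[1,0,0,-1,0,0,0],[1,0,0,-1,0,0,0]]
  ]
}}

```text
time: 6.53
position: [0.5206, -0.0219, 0.166]
ee_rot: [-107.8, 89.9, -14.5]
ft_force: [-0.5, 0.2, -0.0]
finger_gap: 0.292
```

```bash
 python3 ob.py
```

```text
(array([ 0.5206, -0.0219,  0.166 ]), array([ 1.5e-03, -4.0e-04, -1.0e+00]), 'zhead', np.float64(93.34)) 6.53 [-0.53  0.23 -0.  ] [ 0.041 -0.085 -0.003] 0.292
vise x -132.6 lat -0.1
```

{"api": "carry_out", "payload": {
  "moves": [
    [[1,0,0,-0.7,0,0,0],[1,0,0,-0.7,0,0,0],[1,0,0,-0.7,0,0,0]]
  ]
}}

```text
time: 6.78
position: [0.5208, -0.0219, 0.1655]
ee_rot: [-100.7, 89.9, -7.4]
ft_force: [-0.9, 0.5, 1.1]
finger_gap: 0.294
```

```bash
 python3 ob.py
```

```text
(array([ 0.5208, -0.0219,  0.1655]), array([ 2.1e-03, -3.0e-04, -1.0e+00]), 'zhead', np.float64(93.34)) 6.78 [-0.9   0.54  1.14] [ 0.074 -0.125 -0.016] 0.294
vise x -132.4 lat -0.1
```

{"api": "carry_out", "payload": {
  "moves": [
    [[1,4,0.2,-0.3,0,0,0],[1,8,0.5,-0.3,0,0,0],[1,12,0.7,-0.3,0,0,0],[1,16,0.9,-0.3,0,0,0],[1,20,1.2,-0.3,0,0,0]]
  ]
}}

```text
time: 7.2
position: [0.5412, -0.0207, 0.1652]
ee_rot: [-106.1, 89.9, -12.8]
ft_force: [-2.7, -0.1, 3.0]
finger_gap: 0.291
```

```bash
 python3 ob.py
```

```text
(array([ 0.5412, -0.0207,  0.1652]), array([ 1.8e-03, -4.0e-04, -1.0e+00]), 'zhead', np.float64(93.34)) 7.2 [-2.71 -0.09  3.04] [ 0.075  0.316 -0.029] 0.291
vise x -112.0 lat -0.2
```

{"api": "carry_out", "payload": {
  "moves": [
    [[1,4,0.2,0.1,0,0,0],[1,8,0.5,0.2,0,0,0],[1,12,0.7,0.2,0,0,0],[1,16,0.9,0.2,0,0,0],[1,20,1.2,0.2,0,0,0]]
  ]
}}

```text
time: 7.62
position: [0.5615, -0.0196, 0.1654]
ee_rot: [-106.1, 89.9, -12.8]
ft_force: [-3.9, -0.7, 4.5]
finger_gap: 0.294
```

```bash
 python3 ob.py
```

```text
(array([ 0.5615, -0.0196,  0.1654]), array([ 1.7e-03, -4.0e-04, -1.0e+00]), 'zhead', np.float64(93.33)) 7.62 [-3.87 -0.73  4.49] [ 0.063  0.467 -0.013] 0.294
vise x -91.6 lat -0.2
```

{"api": "carry_out", "payload": {
  "moves": [
    [[1,4,0.2,0.2,0,0,0],[1,8,0.5,0.3,0,0,0],[1,12,0.7,0.4,0,0,0],[1,16,0.9,0.4,0,0,0],[1,20,1.2,0.4,0,0,0]]
  ]
}}

```text
time: 8.03
position: [0.5818, -0.0183, 0.1658]
ee_rot: [-108.4, 89.9, -15.1]
ft_force: [-3.7, -0.2, 3.7]
finger_gap: 0.291
```

```bash
 python3 ob.py
```

```text
(array([ 0.5818, -0.0183,  0.1658]), array([ 1.5e-03, -4.0e-04, -1.0e+00]), 'zhead', np.float64(93.34)) 8.03 [-3.7  -0.22  3.71] [-0.016  0.654  0.004] 0.291
vise x -71.3 lat -0.2
```

{"api": "carry_out", "payload": {
  "moves": [
    [[1,4,0.2,0.2,0,0,0],[1,8,0.5,0.3,0,0,0],[1,12,0.7,0.4,0,0,0],[1,16,0.9,0.4,0,0,0],[1,20,1.2,0.4,0,0,0]]
  ]
}}

```text
time: 8.45
position: [0.6022, -0.0172, 0.1661]
ee_rot: [-113.5, 89.9, -20.1]
ft_force: [-3.6, 0.4, 3.8]
finger_gap: 0.294
```

```bash
 python3 ob.py
```

```text
(array([ 0.6022, -0.0172,  0.1661]), array([ 1.3e-03, -5.0e-04, -1.0e+00]), 'zhead', np.float64(93.33)) 8.45 [-3.59  0.36  3.82] [-0.024  0.549  0.031] 0.294
vise x -50.9 lat -0.2
```

{"api": "carry_out", "payload": {
  "moves": [
    [[1,4,0.2,0.2,0,0,0],[1,8,0.5,0.4,0,0,0],[1,12,0.7,0.5,0,0,0],[1,16,0.9,0.5,0,0,0],[1,20,1.2,0.5,0,0,0]]
  ]
}}

```text
time: 8.87
position: [0.6226, -0.0159, 0.1665]
ee_rot: [-115.8, 89.9, -22.5]
ft_force: [-2.0, -0.8, 0.3]
finger_gap: 0.288
```

```bash
 python3 look.py s3; python3 ob.py
```

```text
(array([ 0.6226, -0.0159,  0.1665]), array([ 1.2e-03, -5.0e-04, -1.0e+00]), 'zhead', np.float64(93.34)) 8.8667 [-1.97 -0.75  0.29] [ 0.024  0.313 -0.067] 0.2877424002246022
(array([ 0.6233, -0.0158,  0.1665]), array([ 1.9e-03, -6.0e-04, -1.0e+00]), 'zhead', np.float64(93.35)) [-0.14  0.95  0.08] [ 0.007  0.143 -0.017]
(array([ 0.6233, -0.0158,  0.1665]), array([ 1.9e-03, -6.0e-04, -1.0e+00]), 'zhead', np.float64(93.35)) 8.92 [-0.14  0.95  0.08] [ 0.007  0.143 -0.017] 0.297
vise x -29.7 lat -0.1
```

View pics/s3.png

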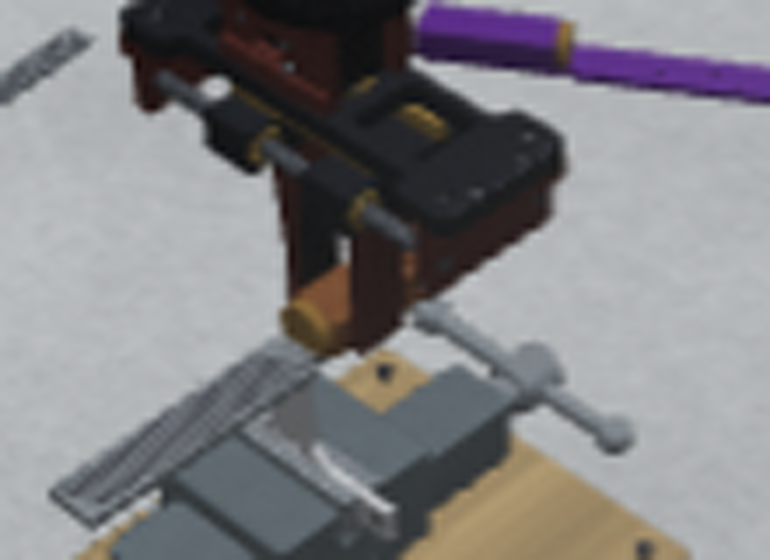

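Stroke one reached the heel and the file is level. Lifting clear, then bringing it back.

{"api": "carry_out", "payload": {
  "moves": [
    [[1,1,0,8,0,0,0],[1,1,0,25,0,0,0],[1,0,0,40,0,0,0],[1,-10,-0.6,45,0,0,0],[1,-35,-2,45,0,0,0]]
  ]
}}

```text
time: 9.33
position: [0.5904, -0.0175, 0.2128]
ee_rot: [-102.5, 89.6, -9.1]
ft_force: [-0.6, -0.1, -1.4]
finger_gap: 0.293
```

{"api": "carry_out", "payload": {
  "moves": [
    [[1,-20,-1.2,0,0,0,0],[1,-40,-2.4,0,0,0,0],[1,-58,-3.5,0,0,0,0],[1,-69,-4,-5,0,0,0],[1,-69,-4,-15,0,0,0]]
  ]
}}

```text
time: 9.75
position: [0.5194, -0.0218, 0.1986]
ee_rot: [-90.6, 89.6, 2.7]
ft_force: [0.5, -0.3, -1.7]
finger_gap: 0.291
```

```bash
 python3 look.py s4; python3 ob.py
```

```text
(array([ 0.5194, -0.0218,  0.1986]), array([ 7.2e-03,  3.0e-04, -1.0e+00]), 'zhead', np.float64(93.36)) 9.75 [ 0.55 -0.31 -1.67] [0.043 0.115 0.015] 0.2913846840274923
(array([ 0.5196, -0.0214,  0.1962]), array([ 5.e-03, -2.e-04, -1.e+00]), 'zhead', np.float64(93.4)) [-1.48 -0.42 -1.66] [ 0.078  0.183 -0.025]
(array([ 0.5196, -0.0214,  0.1962]), array([ 5.e-03, -2.e-04, -1.e+00]), 'zhead', np.float64(93.4)) 9.8 [-1.48 -0.42 -1.66] [ 0.078  0.183 -0.025] 0.294
vise x -133.6 lat 0.4
```

View pics/s4.png

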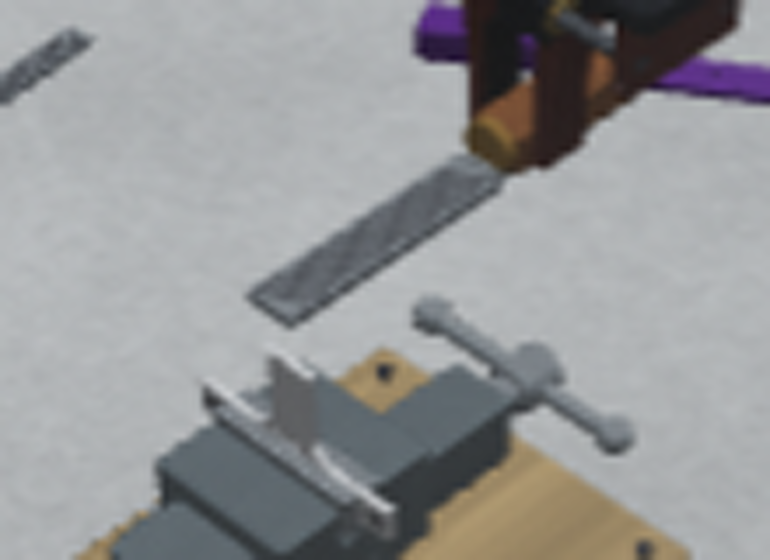

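{"api": "carry_out", "payload": {
  "moves": [
    [[1,0.8,-0.4,-10,0,0.005,0],[1,0.8,-0.4,-19,0,0.005,0],[1,0.8,-0.4,-26,0,0.005,0],[1,0.8,-0.4,-28,0,0.005,0],[1,0.8,-0.4,-28.5,0,0.005,0]]
  ]
}}

```text
time: 10.22
position: [0.5205, -0.0218, 0.1668]
ee_rot: [121.4, 89.9, -145.2]
ft_force: [0.8, 0.2, -1.6]
finger_gap: 0.295
```

```bash
 python3 ob.py
```

```text
(array([ 0.5205, -0.0218,  0.1668]), array([-1.1e-03, -8.0e-04, -1.0e+00]), 'zhead', np.float64(93.4)) 10.22 [ 0.77  0.16 -1.61] [0.124 0.069 0.054] 0.295
vise x -132.8 lat -0.1
```

{"api": "carry_out", "payload": {
  "moves": [
    [[1,0,0,-1,0,-0.001,-0.001],[1,0,0,-1,0,-0.001,-0.001],[1,0,0,-1.2,0,-0.001,-0.001]]
  ]
}}

```text
time: 10.47
position: [0.5209, -0.0218, 0.166]
ee_rot: [-136.9, 89.9, -43.6]
ft_force: [-0.6, 0.2, 0.3]
finger_gap: 0.291
```

```bash
 python3 ob.py
```

```text
(array([ 0.5209, -0.0218,  0.166 ]), array([ 7.e-04, -7.e-04, -1.e+00]), 'zhead', np.float64(93.34)) 10.47 [-0.59  0.19  0.32] [ 0.121 -0.057  0.002] 0.291
vise x -132.3 lat -0.1
```

{"api": "carry_out", "payload": {
  "moves": [
    [[1,4,0.2,-0.5,0,0,0],[1,8,0.5,-0.6,0,0,0],[1,12,0.7,-0.7,0,0,0],[1,16,0.9,-0.7,0,0,0],[1,20,1.2,-0.7,0,0,0]]
  ]
}}

```text
time: 10.88
position: [0.5413, -0.0207, 0.1654]
ee_rot: [-138.1, 89.9, -44.8]
ft_force: [-2.8, -0.2, 2.6]
finger_gap: 0.288
```

```bash
 python3 ob.py
```

```text
(array([ 0.5413, -0.0207,  0.1654]), array([ 7.e-04, -7.e-04, -1.e+00]), 'zhead', np.float64(93.33)) 10.88 [-2.82 -0.25  2.64] [ 0.045  0.261 -0.021] 0.288
vise x -111.9 lat -0.2
```

{"api": "carry_out", "payload": {
  "moves": [
    [[1,4,0.2,0.1,0,0,0],[1,8,0.5,0.2,0,0,0],[1,12,0.7,0.2,0,0,0],[1,16,0.9,0.2,0,0,0],[1,20,1.2,0.2,0,0,0]]
  ]
}}

```text
time: 11.3
position: [0.5617, -0.0195, 0.1656]
ee_rot: [-151.2, 89.9, -57.9]
ft_force: [-3.6, -0.2, 3.7]
finger_gap: 0.295
```

{"api": "carry_out", "payload": {
  "moves": [
    [[1,4,0.2,0.2,0,0,0],[1,8,0.5,0.3,0,0,0],[1,12,0.7,0.3,0,0,0],[1,16,0.9,0.3,0,0,0],[1,20,1.2,0.3,0,0,0]]
  ]
}}

```text
time: 11.72
position: [0.582, -0.0183, 0.1659]
ee_rot: [-156.1, 90.0, -62.8]
ft_force: [-3.4, 0.4, 3.7]
finger_gap: 0.29
```

```bash
 python3 ob.py
```

```text
(array([ 0.582 , -0.0183,  0.1659]), array([ 4.e-04, -7.e-04, -1.e+00]), 'zhead', np.float64(93.33)) 11.72 [-3.39  0.36  3.72] [-0.021  0.57   0.004] 0.29
vise x -71.1 lat -0.1
```

{"api": "carry_out", "payload": {
  "moves": [
    [[1,4,0.2,0.1,0,0,0],[1,8,0.5,0.2,0,0,0],[1,12,0.7,0.3,0,0,0],[1,16,0.9,0.3,0,0,0],[1,20,1.2,0.3,0,0,0]]
  ]
}}

```text
time: 12.13
position: [0.6023, -0.0171, 0.1662]
ee_rot: [-171.7, 90.0, -78.4]
ft_force: [-2.9, 0.0, 2.7]
finger_gap: 0.292
```

{"api": "carry_out", "payload": {
  "moves": [
    [[1,4,0.2,0.1,0,0,0],[1,8,0.5,0.2,0,0,0],[1,12,0.7,0.3,0,0,0],[1,16,0.9,0.3,0,0,0],[1,20,1.2,0.3,0,0,0]]
  ]
}}

```text
time: 12.55
position: [0.6227, -0.0159, 0.1664]
ee_rot: [-176.8, 90.0, -83.5]
ft_force: [-2.8, 0.4, 2.4]
finger_gap: 0.293
```

```bash
 python3 ob.py
```

```text
(array([ 0.6227, -0.0159,  0.1664]), array([ 1.e-04, -8.e-04, -1.e+00]), 'zhead', np.float64(93.33)) 12.55 [-2.77  0.39  2.44] [-0.03   0.573 -0.054] 0.293
vise x -30.3 lat -0.1
```

{"api": "carry_out", "payload": {
  "moves": [
    [[1,1,0,8,0,0,0],[1,1,0,25,0,0,0],[1,0,0,45,0,0,0],[1,-5,10,55,0,0,0.02],[1,-20,40,55,0,0,0.05]]
  ]
}}

```text
time: 12.97
position: [0.6052, 0.0197, 0.2243]
ee_rot: [-123.6, 89.6, -27.7]
ft_force: [0.4, -0.5, -1.9]
finger_gap: 0.292
```

{"api": "carry_out", "payload": {
  "moves": [
    [[1,-18,37,0,0,0,0.05],[1,-36,74,0,0,0,0.087],[1,-54,111,0,0,0,0.087],[1,-72,148,0,0,0,0.087],[1,-90,185,0,0,0,0.087]]
  ]
}}

```text
time: 13.38
position: [0.5136, 0.207, 0.2247]
ee_rot: [-115.9, 89.6, -14.9]
ft_force: [0.8, 0.8, -1.7]
finger_gap: 0.29
```

```bash
 python3 ob.py; python3 - <<'E'
from h import *
from cell import arm
o=arm.observe();print(goal(o,(.457,.281,.1),101.2))
c=arm.capture("scene");cv2.imwrite("pics/s5.png",c["img"][:,:,::-1])
E
```

```text
(array([0.5136, 0.207 , 0.2247]), array([ 0.0072, -0.0019, -1.    ]), 'zhead', np.float64(100.97)) 13.38 [ 0.82  0.81 -1.68] [0.078 0.069 0.007] 0.29
vise x -126.2 lat 228.8
(array([ -56.6,   74. , -124.7]), array([0.0019, 0.0072, 0.004 ]))
```

View pics/s5.png

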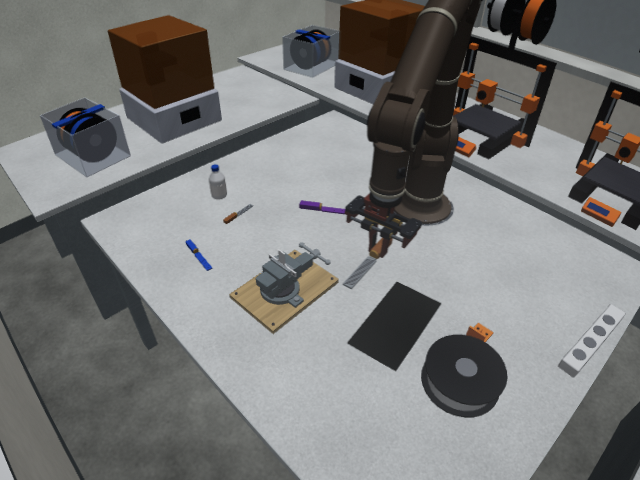

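{"api": "carry_out", "payload": {
  "moves": [
    [[1,-18,24,-20,0,0.007,0.004],[1,-36,48,-45,0,0.007,0.004],[1,-52,68,-70,0,0.007,0.004],[1,-57,74,-100,0,0.007,0.004],[1,-57,74,-130,0,0.007,0.004]]
  ]
}}

```text
time: 13.85
position: [0.4497, 0.2946, 0.0934]
ee_rot: [19.1, 89.7, 121.3]
ft_force: [0.2, -0.0, -1.7]
finger_gap: 0.292
```

```bash
 python3 ob.py; python3 - <<'E'
from h import *
from cell import arm
o=arm.observe();print(goal(o,(.457,.281,.03),101.2))
c=arm.capture("scene");cv2.imwrite("pics/s6.png",cv2.resize(c["img"][200:400,300:520,::-1],None,fx=3,fy=3,interpolation=cv2.INTER_CUBIC))
o=arm.observe();print(pose(o))
E
```

```text
(array([0.4497, 0.2946, 0.0934]), array([-0.003,  0.005, -1.   ]), 'zhead', np.float64(102.14)) 13.85 [ 0.23 -0.02 -1.73] [ 0.066  0.084 -0.049] 0.292
vise x -185.0 lat 319.9
(array([  7.3, -13.6, -63.4]), array([-0.005 , -0.003 , -0.0165]))
(array([0.4478, 0.2912, 0.088 ]), array([-0.0086, -0.0011, -1.    ]), 'zhead', np.float64(102.07))
```

View pics/s6.png

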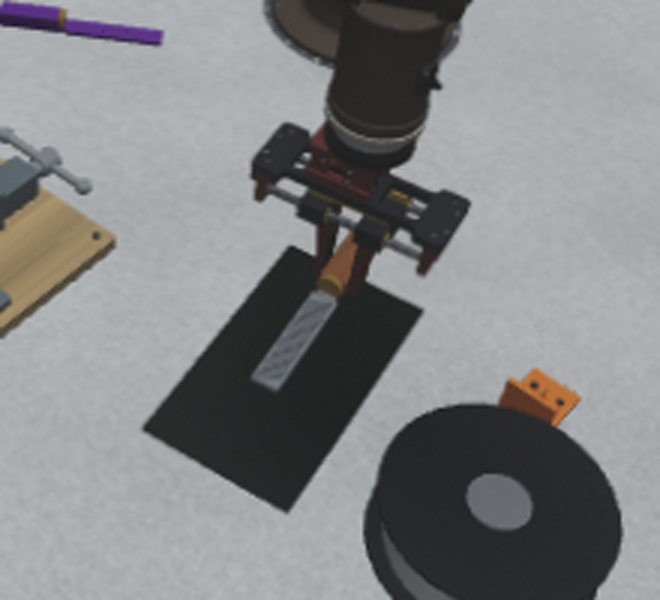

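{"api": "carry_out", "payload": {
  "moves": [
    [[1,4,-5,-20,0.001,-0.008,-0.015],[1,9,-10,-38,0.001,-0.008,-0.015],[1,9,-10,-52,0.001,-0.008,-0.015],[1,9,-10,-62,0.001,-0.008,-0.015],[1,9,-10,-66,0.001,-0.008,-0.015]]
  ]
}}

```text
time: 14.32
position: [0.4565, 0.281, 0.0213]
ee_rot: [101.5, 89.9, -157.3]
ft_force: [-0.3, 0.3, -0.9]
finger_gap: 0.288
```

{"api": "carry_out", "payload": {
  "moves": [
    [[1,0,0,0,0,0,0],[1,0,0,0,0,0,0]]
  ]
}}

```text
time: 14.48
position: [0.4568, 0.2814, 0.022]
ee_rot: [85.3, 89.9, -173.5]
ft_force: [0.1, 0.5, -1.9]
finger_gap: 0.29
```

```bash
 python3 ob.py; python3 - <<'E'
from h import *
from cell import arm
o=arm.observe();print(goal(o,(.457,.281,.01),101.2))
E
```

```text
(array([0.4568, 0.2814, 0.022 ]), array([-1.1e-03, -1.0e-04, -1.0e+00]), 'zhead', np.float64(101.24)) 14.48 [ 0.07  0.5  -1.92] [ 0.044  0.062 -0.009] 0.29
vise x -178.6 lat 306.4
(array([  0.2,  -0.4, -12. ]), array([ 0.0001, -0.0011, -0.0007]))
```

{"api": "carry_out", "payload": {
  "moves": [
    [[1,0,0,-4,0,0,0],[1,0,0,-8,0,0,0],[1,0,0,-11,0,0,0],[1,0,0,-12.5,0,0,0],[1,0,0,-13,0,0,0]]
  ]
}}

```text
time: 14.9
position: [0.4566, 0.2813, 0.0087]
ee_rot: [91.9, 89.9, -166.9]
ft_force: [-0.9, -0.5, -0.0]
finger_gap: 0.288
```

```bash
 python3 ob.py
```

```text
(array([0.4566, 0.2813, 0.0087]), array([-1.5e-03, -3.0e-04, -1.0e+00]), 'zhead', np.float64(101.24)) 14.9 [-0.93 -0.46 -0.02] [ 0.098  0.12  -0.002] 0.288
vise x -178.8 lat 306.3
```

{"api": "carry_out", "payload": {
  "moves": [
    [[1,0,0,-0.8,0,0,0],[1,0,0,-0.8,0,0,0],[1,0,0,-0.8,0,0,0]]
  ]
}}

```text
time: 15.15
position: [0.4567, 0.2814, 0.0084]
ee_rot: [79.1, 89.9, -179.6]
ft_force: [-2.4, -0.8, 5.7]
finger_gap: 0.291
```

```bash
 python3 ob.py
```

```text
(array([0.4567, 0.2814, 0.0084]), array([-0.0013, -0.    , -1.    ]), 'zhead', np.float64(101.24)) 15.15 [-2.36 -0.79  5.74] [-0.201  0.462  0.032] 0.291
vise x -178.7 lat 306.4
```

{"api": "carry_out", "payload": {
  "moves": [
    [[0.6,0,0,0.3,0,0,0],[0.5,0,0,0.3,0,0,0],[0.4,0,0,0.3,0,0,0],[0.3,0,0,0.3,0,0,0],[0.3,0,0,0.3,0,0,0]]
  ]
}}

```text
time: 15.57
position: [0.4567, 0.2814, 0.0086]
ee_rot: [79.8, 89.9, -178.9]
ft_force: [0.2, -0.4, -0.2]
finger_gap: 0.634
```

{"api": "carry_out", "payload": {
  "moves": [
    [[0.3,0,0,0,0,0,0],[0.3,0,0,15,0,0,0],[0.3,0,0,50,0,0,0],[0.3,0,0,90,0,0,0],[0.3,0,0,130,0,0,0]]
  ]
}}

```text
time: 15.98
position: [0.4561, 0.2808, 0.1396]
ee_rot: [109.1, 89.8, -149.7]
ft_force: [1.3, 0.8, -0.4]
finger_gap: 0.702
```

{"api": "carry_out", "payload": {
  "moves": [
    [[0.3,-20,0,30,0,0,0],[0.3,-40,0,50,0,0,0],[0.3,-60,-40,50,0,0,0],[0.3,-60,-80,50,0,0,0],[0.3,-60,-115,50,0,0,0]]
  ]
}}

```text
time: 16.4
position: [0.3948, 0.1646, 0.19]
ee_rot: [94.7, 89.9, -164.0]
ft_force: [0.3, -0.9, -0.7]
finger_gap: 0.7
```

```bash
 python3 ob.py; python3 - <<'E'
from h import *
from cell import arm
for n in("scene","top"):
    c=arm.capture(n);cv2.imwrite(f"pics/{n}9.png",c["img"][:,:,::-1])
im=cv2.imread("pics/scene9.png");cv2.imwrite("pics/s9c.png",cv2.resize(im[260:400,330:520],None,fx=4,fy=4,interpolation=cv2.INTER_CUBIC))
E
```

```text
(array([0.3948, 0.1646, 0.19  ]), array([-2.3e-03, -7.0e-04, -1.0e+00]), 'zhead', np.float64(101.37)) 16.4 [ 0.26 -0.87 -0.73] [-0.03  -0.074  0.029] 0.7
vise x -247.3 lat 193.3
```

View pics/scene9.png

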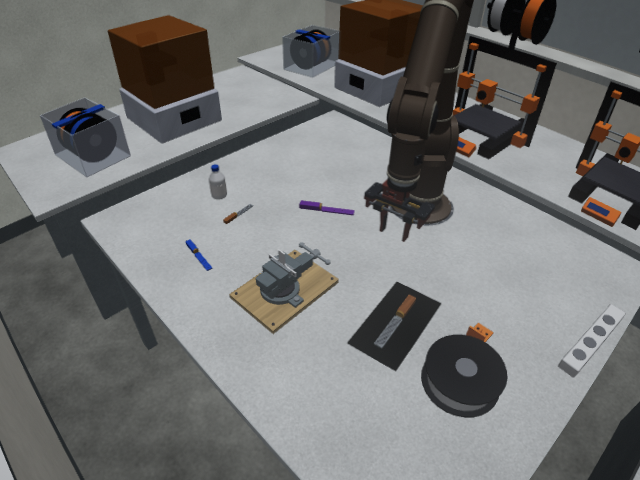

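View pics/s9c.png

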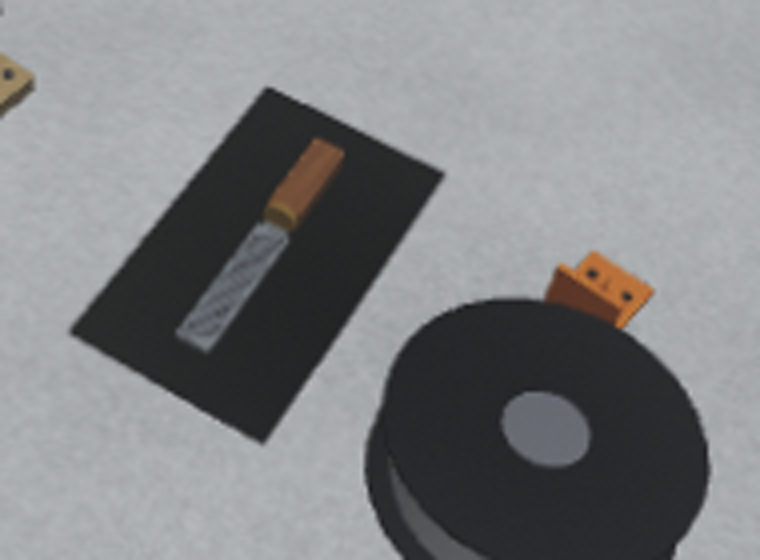

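View pics/top9.png

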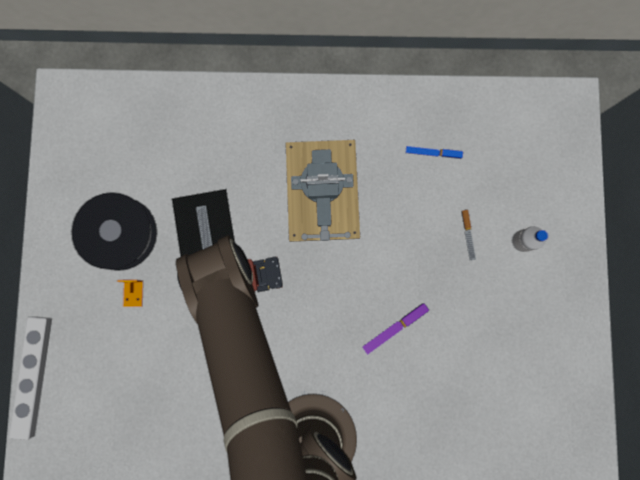

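The scene view shows the file flat near the mat centre: handle at (407,303), toe at (380,345), margins all round. The bottle, spool, print and the other files are at their starting pixels, and the tongue is upright.

```bash
 python3 -c "
from cell import arm
print(arm.job_done())"
```

```text
the job is handed in; nothing more can be done
None
```

I picked up the larger brown-handled file by its handle and made two level forward strokes across the bracket edge, toe to heel, each about 100 mm. After each stroke I lifted the file about 45 mm or more before moving on. I then laid it flat near the middle of the mat, backed the arm off and handed the job in at about 16.5 s.

- **Pressure:** it stayed light, at about 2–6 N by the wrist readings with the file's weight taken off. That bent the tongue by up to an estimated 4 mm.
- **Final pictures:** they show the file wholly on the mat with clear margins, the tongue upright, and everything else where it started.
- **Disagreement:** the file sat about 4 mm further back in the grip than the target point, so I shifted the strokes and the placing to allow for it.
- **End of the first stroke:** the pressure fell to about 2 N, but the file was still in contact. No check failed.

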